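# Tip the pulled capacitors out of the parts tray

## Robot

A 6-joint arm with a two-finger parallel gripper is mounted at the origin on the work surface. World frame = base frame: x ahead of the robot, y to its left, z up, the work surface at z = 0. Lengths are in mm, angles in rad, forces in N, time in s.
With the tool pointing down it reaches from about 325 to 1000 mm from the base axis. Payload 5.1 kg.
Tool frame: the origin (TCP) lies midway between the tips of the shut fingers; the grasp point (between the pads) lies 19 mm behind it (robot.pinch_z is the distance from the TCP to the grasp point, in mm); z points along the fingers, y is the line along which they close (so a half turn about z gives the same grasp; the last joint's range is limited). The gripper opens to 85 mm and grips with 20 to 120 N. Pads are 22 mm wide; open, the fingers measure 114 mm over their backs; the gripper's body (76 mm by 85 mm) begins 54 mm behind the grasp point. The pads swing forward as they close: fully open they stand 13 mm farther back than shut.
Start: joints at [-1.4, 0.124, 1.65, -0, 1.367, -0.083], TCP at [163.172, -629.174, 231.322] pointing down, gripper open.
Joint ranges: [-2.61, 2.61], [-1.02, 2.33], [0.03, 2.71], [-1.35, 4.49], [0.32, 2.68], [-2.91, 2.91]. Speed limits (rad/s): [2.57, 2.57, 3.14, 3.14, 3.14, 3.14].

## Interface

Orientations are given as a unit quaternion [w, x, y, z].
In Python, from plant import status, snapshot, ticket, robot gives the robot as it stands.
- The arm moves only by the shell command python3 -m crank 'ROWS' [FORCE]. ROWS is JSON, a list of rows, each an object with "travel": the shift along the world's x, y, z in cm, a list of three; "rotation": the turn, a rotation vector about the world's x, y, z in degrees, a list of three; "fingers": the opening, from 0 (shut) to 1 (fully open). A call has exactly 10 rows; each row shifts and turns the commanded pose from where the row before left it; what a row does not reach is not made up. A row lasts 1/12 s, in which the tool goes at most 41.7 mm and 7.16 degrees, less where a joint would pass 70% of its speed; a pose out of reach is approached as far as the arm can. A call is refused whole if a number of a shift passes 4.17 or a number of a turn 7.16, either way. A call with a gripper value outside its range is refused whole. The fingers move at their own pace and stop on an object; FORCE is the grip in N (left out, the last holds). Time passes only in rows, so rows that do not move let the fingers close, or fill a call up. It gives the time, the measured TCP pose, the force, the opening and the grip force at its end, in the units of the state.
- status.get_state(): the state, without advancing time (a new reading comes with each control period).
- snapshot(name): name is "side" or "top"; returns a dict with "img" (420x560x3 uint8, red, green, blue), "camera_matrix" (3x3 intrinsics, pixels), "k1" (the pictures are not rectified: a ray, as slopes to the right and down, at radius r is drawn at 1 + k1 r^2 times it, then the intrinsics apply), "view" (4x4, takes a point from world to camera coordinates). Camera axes: x right, y down, z forward; pixel columns grow to the right and rows downward; lengths in mm; the calibration is good to about 2 mm. A picture is of the moment at which its call begins. There is no depth.
- ticket.close_job(): hands the job in; it is judged then, once.
The state is a dict: "time": time; "q": joint angles; "qd": joint speeds; "effort": joint torques, N m; "position": TCP position; "eef_rot": TCP orientation; "contact_force": force on the tool from outside, world axes, zero at the start; "moment": the same for the moment, N m; "grip_width": finger opening in mm; "grip_force": force on a finger pad.
Only numpy, scipy, OpenCV 4.12 (cv2) and the standard library are available. Lean on these libraries where they do the work, as an engineer would, in place of code of your own. Each camera call takes 0.05 s, during which the arm holds its last target. There are 200 camera calls.

## Task

The white parts tray holds three dead capacitors in front and a heatsink to keep in the back. Carry it level to the blue bin that already holds old capacitors, tip it about 45 degrees (60 at the very most) over its pouring lip, close above the bin, until all three have run out into the bin, and bring it level again with the heatsink still in its rear compartment. Then set the tray down, square inside the outlined field of the blue work mat, and let go, leaving everything else on the bench where it is.

Things in the scene. Friction and masses are not known exactly. Their poses are not given: they have to be found in the camera images.
- tray_grip (a point): Centre of the handle bar of the loose white parts tray (0.2 to 0.36 kg), over its middle. Axes: z up, -x to the pouring lip. Tray 155 mm long (x), 109 mm wide (y); this point is 70 mm above its underside. The bar runs along y, 12 mm thick (x), 20 mm high, on an upright 26 mm wide (x) at each end, 99 mm free between them, 44 mm clear above a low divider. Side and back walls 3 mm thick, 32 mm high.
- tray_lip (a point): Middle of the edge of the tray's open pouring lip, 77.5 mm in -x of the handle centre and 57.5 mm below it; axes as the tray's. The smooth front floor, 4 mm thick, rises at 12 degrees over the last 40 mm to this lip, and the side walls draw in to 82 mm here. The capacitors run out over it at 15 to 40 degrees of tilt.
- tray_rear (a point): Middle of the floor of the tray's rear compartment, 38 mm in +x of the handle centre and 66 mm below it; axes as the tray's. The compartment is 72 by 99 mm, closed towards the lip by a divider 12 mm above the floor, under the handle. When the tray is tipped, up to 60 degrees, the heatsink slides against the divider and stays; much steeper, it can tumble over it.
- cap0_center (a point): Centre of a loose dead capacitor: black-sleeved can, 16 mm diameter, 25 mm long, lying on its side in the front half of the tray, 13 g. x is its axis.
- cap1_center (a point): Centre of the second capacitor, same kind.
- cap2_center (a point): Centre of the third capacitor, same kind.
- heatsink_center (a point): Centre of the loose finned aluminium heatsink, 26 by 34 mm and 30 mm high, standing in the tray's rear compartment, about 35 g.
- cap_bin: Blue stacking bin, fixed, with four old capacitors lying in it: the one to use. 170 mm long (x), 120 mm wide (y), 4 mm walls. Origin: centre of its underside, on the bench; z up, -x to its low front. Back and sides 75 mm high, front wall 42 mm, front 45 mm of the sides sloping down to 45 mm. Which of the two bins stands left varies.
- standoff_bin: The same kind of bin holding brass standoffs, beside the other one; same origin and axes. Not to be used.
- mat_field (a point): Centre of the outlined field on the fixed blue work mat, on its surface, 3 mm above the bench. The field, drawn in dark lines, is 195 mm long (x), 150 mm wide (y), flat, empty. The mat is 280 by 210 mm, its middle 25 mm in +x of this point; part pockets with rims 8 mm above the bench begin 115 mm in +x. The tray is to stand with its length along the field's x, lip either way.
- extractor: Black fan-type fume extractor, fixed, standing between tray and mat: 150 mm long (x), 76 mm deep (y) at the foot, 163 mm high. Origin: centre of its underside. Obstacle. Beyond the tray, on its left, stands another, not listed: a white hot-air station, 127 mm high, its near side at least 110 mm from the tray's middle.
- multimeter_center (a point): Bystander: red multimeter lying flat, 85 by 175 (y) by 42 mm high; point 17 mm above the bench.
- spool_center (a point): Bystander: solder spool standing on end, 55 mm diameter, 50 mm high; point at half height.
- tip_cleaner_center (a point): Bystander: round brass-wool tip cleaner, 72 mm diameter, 61 mm high; point at half height.
- screwdriver_grip (a point): Bystander: screwdriver lying on the bench, 160 mm long; point on its handle.
Mind the look-alikes: they are no part of the job. Several things look just like the part that bears heatsink_center: the one meant starts farthest to the robot's right.

How it is judged (in metres and radians):
On the way, in this order (a step that is already met when the one before it is completed fails the run):
1. the tray is tipped 35 to 60 degrees with the middle of its lip over the mouth of the capacitor bin, the lip no more than 100 mm above the bin's rim (angle between tray_grip's own z axis and vertical between 0.61 and 1.05 rad and z of tray_lip in the frame of cap_bin below 0.175 m and x of tray_lip in the frame of cap_bin between -0.083 and 0.083 m and y of tray_lip in the frame of cap_bin between -0.058 and 0.058 m), for 0.3 s.
2. all three capacitors are in the capacitor bin and the tray is level again (within 10 degrees), the heatsink in its rear compartment (angle between tray_grip's own z axis and vertical below 0.175 rad and x of cap0_center in the frame of cap_bin between -0.083 and 0.083 m and y of cap0_center in the frame of cap_bin between -0.058 and 0.058 m and z of each of cap0_center, cap1_center, cap2_center in the frame of cap_bin below 0.07 m and x of cap1_center in the frame of cap_bin between -0.083 and 0.083 m and y of cap1_center in the frame of cap_bin between -0.058 and 0.058 m and x of cap2_center in the frame of cap_bin between -0.083 and 0.083 m and y of cap2_center in the frame of cap_bin between -0.058 and 0.058 m and x of heatsink_center in the frame of tray_grip between 0 and 0.078 m and y of heatsink_center in the frame of tray_grip between -0.052 and 0.052 m and z of heatsink_center in the frame of tray_grip between -0.07 and -0.028 m), for 0.2 s.
At the end, for the whole second after the job is handed in: All three capacitors lie in the capacitor bin. The tray stands flat (3 degrees) and still on the mat, its middle within 20 mm (x and y) of the field's centre, its length within 9 degrees of the field's, the heatsink still in its rear compartment, and is released (x of cap0_center in the frame of cap_bin between -0.083 and 0.083 m and y of cap0_center in the frame of cap_bin between -0.058 and 0.058 m and z of each of cap0_center, cap1_center, cap2_center in the frame of cap_bin below 0.07 m and x of cap1_center in the frame of cap_bin between -0.083 and 0.083 m and y of cap1_center in the frame of cap_bin between -0.058 and 0.058 m and x of cap2_center in the frame of cap_bin between -0.083 and 0.083 m and y of cap2_center in the frame of cap_bin between -0.058 and 0.058 m and x of heatsink_center in the frame of tray_grip between 0 and 0.078 m and y of heatsink_center in the frame of tray_grip between -0.052 and 0.052 m and z of heatsink_center in the frame of tray_grip between -0.07 and -0.028 m and angle between tray_grip's own z axis and vertical below 0.05 rad and x of tray_grip in the frame of mat_field between -0.0205 and 0.0205 m and y of tray_grip in the frame of mat_field between -0.0205 and 0.0205 m and z of tray_grip in the frame of mat_field between 0.064 and 0.075 m and angle between the x axis of tray_grip and the x axis of mat_field, either way round below 0.15 rad and contact force between the fingers and tray below 0.05 N and linear speed of tray below 0.02 m/s and linear speed of heatsink below 0.03 m/s); the robot touches nothing.
It fails at once if the tray is tipped beyond 63 degrees (angle between tray_grip's own z axis and vertical above 1.1 rad).
It fails at once if the tray is tipped more than 20 degrees while its lip is away from the capacitor bin (over 150 mm from the bin's centre) (angle between tray_grip's own z axis and vertical above 0.35 rad and horizontal distance between tray_lip and cap_bin above 0.15 m).
It fails at once if the tray is let go in the air, more than 25 mm above the bench (contact force between the fingers and tray below 0.02 N and height (world z) of tray_grip above 0.098 m).
It fails at once if a bystander is moved by more than 20 mm (distance of any of multimeter_center, spool_center, tip_cleaner_center, screwdriver_grip from where it was at the start of the episode above 0.02 m).
It also fails if it takes over 66 s, if anything falls off the work surface, if the arm or the gripper's body presses on something with over 40 N, if the wrist force passes 120 N, or if a joint passes its speed limit or range.

## Working session

There is one attempt and no reset: what is moved stays moved. The work goes in short steps, Python scripts to look and compute and a shell command to move; the robot and the scene stay as the last step left them, time stands still between calls to the robot, and variables do not carry over. Pictures are saved under pics/ and viewed, at most 10 in all, crops included, and the job is handed in when it is done.

```bash
mkdir -p pics; ls; cat > h.py <<'E'
import numpy as np, cv2, json
from plant import status, snapshot, ticket, robot
def save(n,f):
    s=snapshot(n); cv2.imwrite('pics/%s.png'%f,s['img'][:,:,::-1])
    np.savez('%s.npz'%f,**{k:np.array(v) for k,v in s.items()})
    return s
def ray(f,u,v):
    s=np.load(f+'.npz'); K=s['camera_matrix']; k1=float(s['k1']); V=s['view']
    d=cv2.undistortPoints(np.array([[[u,v]]],float),K,np.array([k1,0,0,0.]))[0,0]
    R=V[:3,:3]; c=-R.T@V[:3,3]; return c,R.T@np.array([d[0],d[1],1.])
def onz(f,u,v,z):
    c,d=ray(f,u,v); return (c+d*(z-c[2])/d[2]).round(1)
def proj(f,P):
    s=np.load(f+'.npz'); V=s['view']
    p,_=cv2.projectPoints(np.array(P,float).reshape(-1,1,3),cv2.Rodrigues(V[:3,:3])[0],V[:3,3],s['camera_matrix'],np.array([float(s['k1']),0,0,0.]))
    return p[:,0]
E
python3 - <<'E'
from h import *
for n in('top','side'):
    s=save(n,n+'0'); c,d=ray(n+'0',280,210); print(n,s['camera_matrix'],s['k1'],c,d)
    cv2.imwrite('pics/%s0b.png'%n,cv2.resize(s['img'][:,:,::-1],(800,600),interpolation=cv2.INTER_CUBIC))
print(status.get_state())
E
```

```text
pics
top [[516.40413848   0.         287.93212549]
 [  0.         516.40413848 208.71263306]
 [  0.           0.           1.        ]] 0.04235035785969795 [ 336.63279772   64.61716714 1414.83433584] [ 0.13977771  0.01774327 -0.99014621]
side [[458.90939866   0.         279.20537929]
 [  0.         458.90939866 217.36061015]
 [  0.           0.           1.        ]] 0.04748533368682751 [124.6998382  839.96790985 883.01656229] [ 0.34238909 -0.66720614 -0.66171439]
{'time': 0.1, 'q': array([-1.39960051e+00,  1.24450548e-01,  1.65154078e+00, -9.87368709e-06,
        1.36752440e+00, -8.25970796e-02]), 'qd': array([ 0.00069314, -0.00235023, -0.00137731,  0.00070879, -0.00085726,
       -0.00161642]), 'effort': array([ 3.56017708e-04, -4.24932075e+01, -3.66653037e+01, -7.56610757e-05,
        3.87040447e-03,  1.96513611e-06]), 'position': array([ 163.07560973, -628.63281842,  230.16708107]), 'eef_rot': array([-9.60380501e-04,  9.91958859e-01,  1.26557094e-01, -4.74110889e-05]), 'contact_force': array([0.01433263, 0.24372157, 0.98496509]), 'moment': array([0.00068999, 0.01857022, 0.00900764]), 'grip_force': 0.0, 'grip_width': 85.18530036621905}
```

View pics/top0b.png

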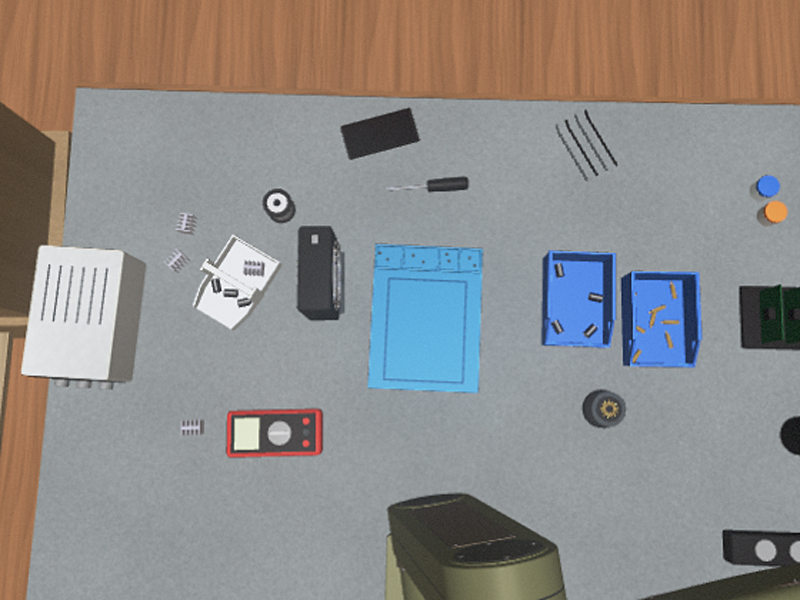

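View pics/side0b.png

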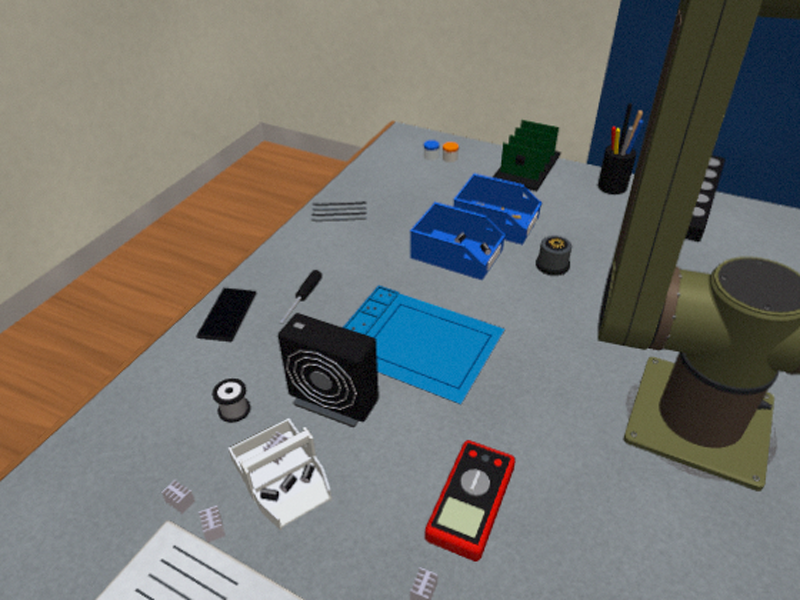

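The top view shows the tray near (237,282) with its lip towards the robot and to the left. The extractor is at (320,272), the mat field at (425,330), the capacitor bin is the left one at (580,298), and the standoff bin is at (662,318). Next I enlarge the tray and bin areas.

```bash
python3 - <<'E'
import cv2
a=cv2.imread('pics/top0.png')
t=cv2.resize(a[155:240,125:205],None,fx=7,fy=7,interpolation=cv2.INTER_CUBIC) # 560x595
cv2.imwrite('pics/c_tray.png',t)
b=cv2.resize(a[155:285,245:505],None,fx=3,fy=3,interpolation=cv2.INTER_CUBIC)
cv2.imwrite('pics/c_bins.png',b)
E
```

```text
(no output)
```

View pics/c_tray.png

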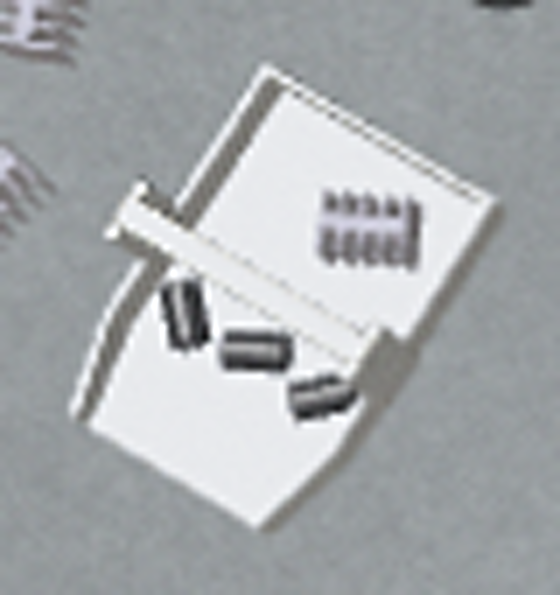

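View pics/c_bins.png

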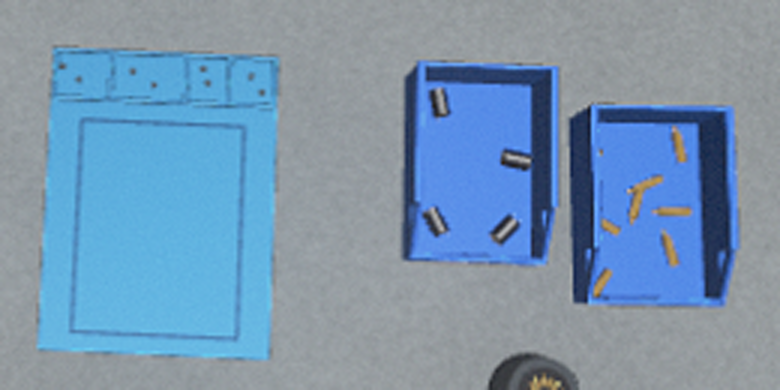

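The tray crop shows the handle bar from (125,210) to (372,345), back corners at (265,65) and (497,203), and lip corners at (83,428) and (258,528). In the bins crop, the field corners are (82,118), (245,126), (237,340) and (70,332). The capacitor bin's back rim runs from (418,62) to (558,67), and its front corners are about (404,258) and (547,265).

```bash
python3 - <<'E'
from h import *
def T(u,v,z): return onz('top0',125+(u+.5)/7-.5,155+(v+.5)/7-.5,z)
def B(u,v,z): return onz('top0',245+(u+.5)/3-.5,155+(v+.5)/3-.5,z)
l,r=T(125,210,80),T(372,345,80); print('bar',l,r,np.linalg.norm(l-r),(l+r)/2)
b1,b2=T(265,65,32),T(497,203,32); print('back',b1,b2,np.linalg.norm(b1-b2))
p1,p2=T(83,428,13),T(258,528,13); print('lip',p1,p2,np.linalg.norm(p1-p2))
x=(b1+b2)/2-(p1+p2)/2; print('len',np.linalg.norm(x[:2]),'yaw',np.degrees(np.arctan2(x[1],x[0])),'mid',((b1+b2)/2+(p1+p2)/2)/2)
for a,c in((l,r),(b1,b2),(p1,p2)): d=a-c; print('yaw',np.degrees(np.arctan2(-d[0],d[1])))
m=[B(*q,3) for q in((82,118),(245,126),(237,340),(70,332))]; print('mat',m,np.mean(m,0))
for a,c in((0,1),(3,2)): d=m[a]-m[c];print(np.linalg.norm(d),np.degrees(np.arctan2(-d[0],d[1])))
for a,c in((0,3),(1,2)): d=m[a]-m[c];print(np.linalg.norm(d),np.degrees(np.arctan2(d[1],d[0])))
print('bin',B(418,62,75),B(558,67,75),B(404,258,45),B(547,265,45))
print('sbin',B(590,103,75),B(734,106,75),B(573,303,0))
# extractor top corners, from 800px picture
for q in((300,227),(330,227),(300,318),(338,318)): print('ext',onz('top0',q[0]*.7,q[1]*.7,163))
for q in((606,408),): print('cleaner',onz('top0',q[0]*.7,q[1]*.7,61))
for q in((277,202),): print('spool',onz('top0',q[0]*.7,q[1]*.7,50))
print('hotair',[onz('top0',x*.7,y*.7,127) for x,y in((145,255),(132,378))])
print('meter',[onz('top0',x*.7,y*.7,40) for x,y in((228,410),(322,410),(228,455),(322,455))])
E
```

```text
bar [583.2 450.5  80. ] [534.5 355.8  80. ] 106.48840312447174 [558.85 403.15  80.  ]
back [651.  413.8  32. ] [598.6 320.9  32. ] 106.65912994207295
lip [508.9 480.5  13. ] [471.5 410.4  13. ] 79.45294204747866
len 155.6173833477481 yaw -30.123924842524758 mid [557.5 406.4  22.5]
yaw -27.21474447516911
yaw -29.425057032202904
yaw -28.0809708003816
mat [array([580.2, 113.3,   3. ]), array([576.5, -37.4,   3. ]), array([379.9, -33. ,   3. ]), array([383.3, 118.4,   3. ])] [479.975  40.325   3.   ]
150.74541452395823 -1.4064485898956123
151.4381722023876 -1.2864789440543303
196.96603768162677 -1.4837133346245743
196.64923086551855 -1.2820923255280954
bin [ 625.2 -183.6   75. ] [ 623.7 -306.2   75. ] [ 454.5 -176.5   45. ] [ 451.7 -302.3   45. ]
sbin [ 592.2 -333.6   75. ] [ 592.5 -458.2   75. ] [ 421.5 -337.3    0. ]
ext [636.9 264.  163. ]
ext [638.3 212.1 163. ]
ext [478.1 256.7 163. ]
ext [479.7 192.  163. ]
cleaner [ 339.9 -289.1   61. ]
spool [711.4 327.8  50. ]
hotair [array([587.4, 540.5, 127. ]), array([371., 546., 127.])]
meter [array([318.9, 399.3,  40. ]), array([322.8, 227.1,  40. ]), array([238.3, 394.1,  40. ]), array([242. , 223.5,  40. ])]
```

```bash
python3 -c "
from plant import robot
print([a for a in dir(robot) if a[0]!='_'])"
python3 -m crank '[{"travel":[2.8,2.4,0],"rotation":[0,0,4.67],"fingers":1},{"travel":[2.8,2.4,0],"rotation":[0,0,4.67],"fingers":1},{"travel":[2.8,2.4,0],"rotation":[0,0,4.67],"fingers":1},{"travel":[2.8,2.4,0],"rotation":[0,0,4.67],"fingers":1},{"travel":[2.8,2.4,0],"rotation":[0,0,4.67],"fingers":1},{"travel":[2.8,2.4,0],"rotation":[0,0,4.67],"fingers":1},{"travel":[2.8,2.4,0],"rotation":[0,0,4.67],"fingers":1},{"travel":[2.8,2.4,0],"rotation":[0,0,4.67],"fingers":1},{"travel":[2.8,2.4,0],"rotation":[0,0,4.67],"fingers":1},{"travel":[2.8,2.4,0],"rotation":[0,0,4.67],"fingers":1}]' 80
python3 -m crank '[{"travel":[1.1,3.9,0],"rotation":[0,0,0],"fingers":1},{"travel":[1.1,3.9,0],"rotation":[0,0,0],"fingers":1},{"travel":[1.1,3.9,0],"rotation":[0,0,0],"fingers":1},{"travel":[1.1,3.9,0],"rotation":[0,0,0],"fingers":1},{"travel":[1.1,3.9,0],"rotation":[0,0,0],"fingers":1},{"travel":[1.1,3.9,0],"rotation":[0,0,0],"fingers":1},{"travel":[1.1,3.9,0],"rotation":[0,0,0],"fingers":1},{"travel":[1.1,3.9,0],"rotation":[0,0,0],"fingers":1},{"travel":[1.1,3.9,0],"rotation":[0,0,0],"fingers":1},{"travel":[1.1,3.9,0],"rotation":[0,0,0],"fingers":1}]'
```

```text
['PlanningError', 'pinch_z']
time: 0.93
position: [444.1, -387.5, 230.8]
eef_rot: [-0.0, 0.86, 0.511, -0.0]
contact_force: [0.0, -0.4, -0.3]
grip_width: 85.4
grip_force: 0.0
time: 1.77
position: [553.0, 2.9, 231.0]
eef_rot: [-0.0, 0.861, 0.509, -0.0]
contact_force: [1.2, 0.4, 0.4]
grip_width: 85.5
grip_force: 0.0
```

```bash
python3 -m crank '[{"travel":[0.05,4.03,0],"rotation":[0,0,0],"fingers":1},{"travel":[0.05,4.03,0],"rotation":[0,0,0],"fingers":1},{"travel":[0.05,4.03,0],"rotation":[0,0,0],"fingers":1},{"travel":[0.05,4.03,0],"rotation":[0,0,0],"fingers":1},{"travel":[0.05,4.03,0],"rotation":[0,0,0],"fingers":1},{"travel":[0.05,4.03,0],"rotation":[0,0,0],"fingers":1},{"travel":[0.05,4.03,0],"rotation":[0,0,0],"fingers":1},{"travel":[0.05,4.03,0],"rotation":[0,0,0],"fingers":1},{"travel":[0.05,4.03,0],"rotation":[0,0,0],"fingers":1},{"travel":[0.05,4.03,0],"rotation":[0,0,0],"fingers":1}]'
python3 -m crank '[{"travel":[0,0,-1],"rotation":[0,0,0],"fingers":1},{"travel":[0,0,-2],"rotation":[0,0,0],"fingers":1},{"travel":[0,0,-2],"rotation":[0,0,0],"fingers":1},{"travel":[0,0,-2],"rotation":[0,0,0],"fingers":1},{"travel":[0,0,-2],"rotation":[0,0,0],"fingers":1},{"travel":[0,0,-1],"rotation":[0,0,0],"fingers":1},{"travel":[0,0,0],"rotation":[0,0,0],"fingers":1},{"travel":[0,0,0],"rotation":[0,0,0],"fingers":1},{"travel":[0,0,0],"rotation":[0,0,0],"fingers":1},{"travel":[0,0,0],"rotation":[0,0,0],"fingers":1}]'
python3 - <<'E'
from h import *
s=save('side','side1')
p=proj('side1',[[558.5,404.5,70],status.get_state()['position']]);print(p)
u,v=p[0].astype(int); x0,y0=max(u-75,0),max(v-65,0)
cv2.imwrite('pics/c_s1.png',cv2.resize(s['img'][y0:y0+110,x0:x0+150,::-1],None,fx=5,fy=5,interpolation=cv2.INTER_CUBIC)); print(x0,y0)
E
```

```text
time: 2.6
position: [557.5, 405.7, 230.6]
eef_rot: [0.0, 0.86, 0.509, -0.001]
contact_force: [2.4, 0.6, 0.8]
grip_width: 85.3
grip_force: 0.0
time: 3.43
position: [559.2, 404.3, 133.5]
eef_rot: [-0.0, 0.861, 0.509, 0.002]
contact_force: [-0.1, 0.8, 0.8]
grip_width: 85.4
grip_force: 0.0
[[193.42002606 315.47231405]
 [189.02337236 296.70619568]]
118 250
```

View pics/c_s1.png

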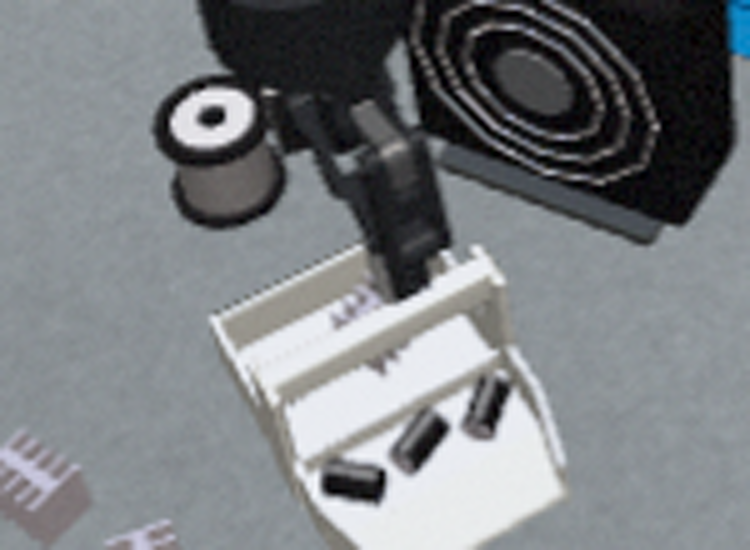

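The side close-up shows the bar from (265,390) to (490,285). Its middle at (377,337) is about 2 px from the predicted position, and the open fingers are above it. I descend and grip.

```bash
python3 -m crank '[{"travel":[0,0,-1.5],"rotation":[0,0,0],"fingers":1},{"travel":[0,0,-1.5],"rotation":[0,0,0],"fingers":1},{"travel":[0,0,-1.5],"rotation":[0,0,0],"fingers":1},{"travel":[0,0,-1.5],"rotation":[0,0,0],"fingers":1},{"travel":[0,0,-1.2],"rotation":[0,0,0],"fingers":1},{"travel":[0,0,-0.8],"rotation":[0,0,0],"fingers":1},{"travel":[0,0,0],"rotation":[0,0,0],"fingers":1},{"travel":[0,0,0],"rotation":[0,0,0],"fingers":1},{"travel":[0,0,0],"rotation":[0,0,0],"fingers":0.5},{"travel":[0,0,0],"rotation":[0,0,0],"fingers":0.3}]'
python3 -m crank '[{"travel":[0,0,0],"rotation":[0,0,0],"fingers":0},{"travel":[0,0,0],"rotation":[0,0,0],"fingers":0},{"travel":[0,0,0],"rotation":[0,0,0],"fingers":0},{"travel":[0,0,0],"rotation":[0,0,0],"fingers":0},{"travel":[0,0,0],"rotation":[0,0,0],"fingers":0},{"travel":[0,0,0],"rotation":[0,0,0],"fingers":0},{"travel":[0,0,0],"rotation":[0,0,0],"fingers":0},{"travel":[0,0,0],"rotation":[0,0,0],"fingers":0},{"travel":[0,0,0],"rotation":[0,0,0],"fingers":0},{"travel":[0,0,0],"rotation":[0,0,0],"fingers":0}]' 90
```

```text
time: 4.32
position: [559.0, 404.4, 52.7]
eef_rot: [-0.0, 0.861, 0.509, 0.001]
contact_force: [-0.3, -0.6, -0.0]
grip_width: 63.7
grip_force: 0.0
time: 5.15
position: [558.4, 404.1, 51.9]
eef_rot: [-0.0, 0.861, 0.509, 0.0]
contact_force: [-1.5, -0.0, 6.2]
grip_width: 10.3
grip_force: 88.8
```

```bash
python3 -m crank '[{"travel":[0,0,0.5],"rotation":[0,0,0],"fingers":0},{"travel":[0,0,1],"rotation":[0,0,0],"fingers":0},{"travel":[0,0,1.5],"rotation":[0,0,0],"fingers":0},{"travel":[0,0,2],"rotation":[0,0,0],"fingers":0},{"travel":[0,0,2],"rotation":[0,0,0],"fingers":0},{"travel":[0,0,2],"rotation":[0,0,0],"fingers":0},{"travel":[0,0,2],"rotation":[0,0,0],"fingers":0},{"travel":[0,0,2],"rotation":[0,0,0],"fingers":0},{"travel":[0,0,2],"rotation":[0,0,0],"fingers":0},{"travel":[0,0,2],"rotation":[0,0,0],"fingers":0}]'
python3 -m crank '[{"travel":[0,0,1.5],"rotation":[0,0,0],"fingers":0},{"travel":[0,0,1],"rotation":[0,0,0],"fingers":0},{"travel":[0,0,0.5],"rotation":[0,0,0],"fingers":0},{"travel":[0,0,0],"rotation":[0,0,2],"fingers":0},{"travel":[0,0,0],"rotation":[0,0,4],"fingers":0},{"travel":[0,0,0],"rotation":[0,0,5],"fingers":0},{"travel":[0,0,0],"rotation":[0,0,5],"fingers":0},{"travel":[0,0,0],"rotation":[0,0,5],"fingers":0},{"travel":[0,0,0],"rotation":[0,0,4.8],"fingers":0},{"travel":[0,0,0],"rotation":[0,0,2],"fingers":0}]'
python3 - <<'E'
from h import *
s=save('side','side2')
p=proj('side2',[status.get_state()['position']]);print(p)
u,v=p[0].astype(int); x0,y0=max(u-75,0),max(v-50,0)
cv2.imwrite('pics/c_s2.png',cv2.resize(s['img'][y0:y0+120,x0:x0+150,::-1],None,fx=5,fy=5,interpolation=cv2.INTER_CUBIC)); print(x0,y0)
E
```

```text
time: 5.98
position: [557.9, 403.6, 223.2]
eef_rot: [0.0, 0.861, 0.509, 0.0]
contact_force: [1.2, -0.9, -3.1]
grip_width: 10.6
grip_force: 87.8
time: 6.82
position: [557.6, 403.4, 249.7]
eef_rot: [-0.0, 0.712, 0.702, -0.001]
contact_force: [0.1, -0.6, -3.2]
grip_width: 10.4
grip_force: 87.8
[[181.17473075 257.84080705]]
106 207
```

View pics/c_s2.png

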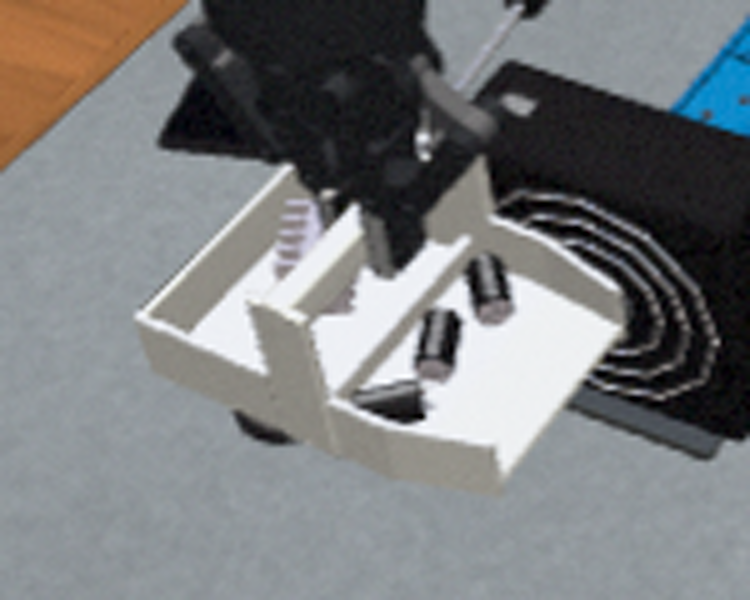

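The side close-up shows the tray held level, with the three capacitors at (390,400), (437,340) and (490,285) and the heatsink in the rear compartment. I carry it to the bin.

```bash
python3 -m crank '[{"travel":[0,-0.5,0],"rotation":[0,0,0],"fingers":0},{"travel":[0,-1,0],"rotation":[0,0,0],"fingers":0},{"travel":[0,-1.5,0],"rotation":[0,0,0],"fingers":0},{"travel":[0,-2,0],"rotation":[0,0,0],"fingers":0},{"travel":[0,-2.5,0],"rotation":[0,0,0],"fingers":0},{"travel":[0,-2.5,0],"rotation":[0,0,0],"fingers":0},{"travel":[0,-2.5,0],"rotation":[0,0,0],"fingers":0},{"travel":[0,-2.5,0],"rotation":[0,0,0],"fingers":0},{"travel":[0,-2.5,0],"rotation":[0,0,0],"fingers":0},{"travel":[0,-2.5,0],"rotation":[0,0,0],"fingers":0}]'
python3 -m crank '[{"travel":[0.3,-2.5,0],"rotation":[0,0,0],"fingers":0},{"travel":[0.5,-2.5,0],"rotation":[0,0,0],"fingers":0},{"travel":[0.6,-2.5,0],"rotation":[0,0,0],"fingers":0},{"travel":[0.6,-2.5,0],"rotation":[0,0,0],"fingers":0},{"travel":[0.7,-2.5,0],"rotation":[0,0,0],"fingers":0},{"travel":[0.7,-2.5,0],"rotation":[0,0,0],"fingers":0},{"travel":[0.6,-2.5,0],"rotation":[0,0,0],"fingers":0},{"travel":[0.5,-2.5,0],"rotation":[0,0,0],"fingers":0},{"travel":[0.4,-2.5,0],"rotation":[0,0,0],"fingers":0},{"travel":[0.3,-2.5,0],"rotation":[0,0,0],"fingers":0}]'
python3 -m crank '[{"travel":[0,-2.5,0],"rotation":[0,0,0],"fingers":0},{"travel":[0,-2.5,0],"rotation":[0,0,0],"fingers":0},{"travel":[0,-2.5,0],"rotation":[0,0,0],"fingers":0},{"travel":[0,-2.5,0],"rotation":[0,0,0],"fingers":0},{"travel":[0,-2.5,0],"rotation":[0,0,0],"fingers":0},{"travel":[0,-2.5,0],"rotation":[0,0,0],"fingers":0},{"travel":[0,-2,0],"rotation":[0,0,0],"fingers":0},{"travel":[0,-1.5,0],"rotation":[0,0,0],"fingers":0},{"travel":[0,-0.8,0],"rotation":[0,0,0],"fingers":0},{"travel":[0,-0.3,0],"rotation":[0,0,0],"fingers":0}]'
python3 -m crank '[{"travel":[0,0,0],"rotation":[0,0,0],"fingers":0},{"travel":[0,0,0],"rotation":[0,0,0],"fingers":0},{"travel":[0,0,-0.5],"rotation":[0,0,0],"fingers":0},{"travel":[0,0,-1],"rotation":[0,0,0],"fingers":0},{"travel":[0,0,-1.2],"rotation":[0,0,0],"fingers":0},{"travel":[0,0,-1.2],"rotation":[0,0,0],"fingers":0},{"travel":[0,0,-1.2],"rotation":[0,0,0],"fingers":0},{"travel":[0,0,-1],"rotation":[0,0,0],"fingers":0},{"travel":[0,0,-0.4],"rotation":[0,0,0],"fingers":0},{"travel":[0,0,0],"rotation":[0,0,0],"fingers":0}]'
python3 - <<'E'
from h import *
s=save('top','top3'); p=proj('top3',[status.get_state()['position']]);print(p)
cv2.imwrite('pics/c_t3.png',cv2.resize(s['img'][140:280,320:520,::-1],None,fx=4,fy=4,interpolation=cv2.INTER_CUBIC))
E
```

```text
time: 7.7
position: [557.6, 201.2, 251.3]
eef_rot: [0.0, 0.713, 0.701, -0.0]
contact_force: [0.2, 0.5, -3.2]
grip_width: 11.0
grip_force: 87.8
time: 8.53
position: [609.4, -48.7, 251.3]
eef_rot: [0.0, 0.714, 0.701, -0.0]
contact_force: [0.6, 1.0, -3.5]
grip_width: 10.6
grip_force: 87.9
time: 9.37
position: [609.5, -243.6, 251.2]
eef_rot: [-0.0, 0.714, 0.7, -0.0]
contact_force: [-0.1, 0.3, -2.5]
grip_width: 10.3
grip_force: 87.9
time: 10.2
position: [609.2, -241.7, 183.8]
eef_rot: [-0.002, 0.713, 0.701, -0.001]
contact_force: [-1.2, 0.5, -2.9]
grip_width: 10.4
grip_force: 87.9
[[416.6415178  172.71708312]]
```

View pics/c_t3.png

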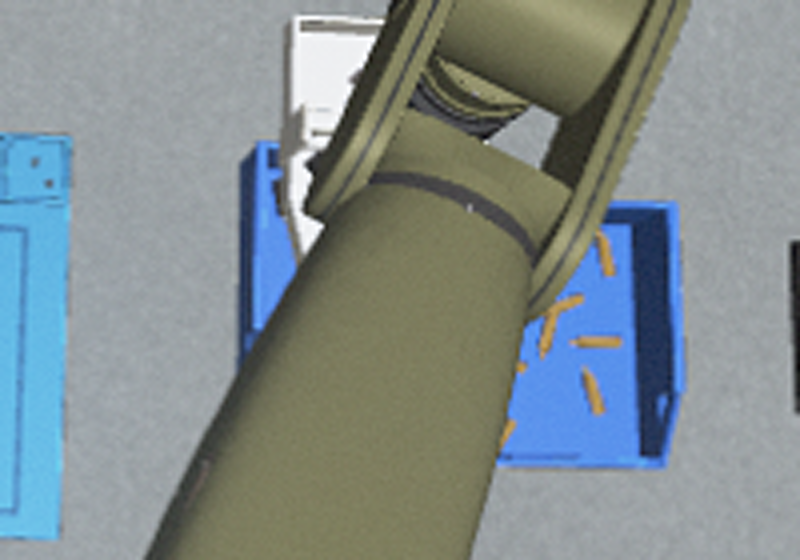

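The arm hides most of the tray, but its visible left edge at (295,100) sits where I expected, over the bin. Tipping now.

```bash
python3 -m crank '[{"travel":[0,0,0],"rotation":[0,-1.5,0],"fingers":0},{"travel":[0,0,0],"rotation":[0,-2.5,0],"fingers":0},{"travel":[0,0,0],"rotation":[0,-2.5,0],"fingers":0},{"travel":[0,0,0],"rotation":[0,-2.5,0],"fingers":0},{"travel":[0,0,0],"rotation":[0,-2.5,0],"fingers":0},{"travel":[0,0,0],"rotation":[0,-2.5,0],"fingers":0},{"travel":[0,0,0],"rotation":[0,-2.5,0],"fingers":0},{"travel":[0,0,0],"rotation":[0,-2.5,0],"fingers":0},{"travel":[0,0,0],"rotation":[0,-2,0],"fingers":0},{"travel":[0,0,0],"rotation":[0,-1,0],"fingers":0}]'
python3 -m crank '[{"travel":[0,0,0],"rotation":[0,-1,0],"fingers":0},{"travel":[0,0,0],"rotation":[0,-2.5,0],"fingers":0},{"travel":[0,0,0],"rotation":[0,-2.5,0],"fingers":0},{"travel":[0,0,0],"rotation":[0,-2.5,0],"fingers":0},{"travel":[0,0,0],"rotation":[0,-2.5,0],"fingers":0},{"travel":[0,0,0],"rotation":[0,-2.5,0],"fingers":0},{"travel":[0,0,0],"rotation":[0,-2.5,0],"fingers":0},{"travel":[0,0,0],"rotation":[0,-2.5,0],"fingers":0},{"travel":[0,0,0],"rotation":[0,-2.5,0],"fingers":0},{"travel":[0,0,0],"rotation":[0,-1.5,0],"fingers":0}]'
python3 -m crank '[{"travel":[0,0,0],"rotation":[0,0,0],"fingers":0},{"travel":[0,0,0],"rotation":[0,0,0],"fingers":0},{"travel":[0,0,0],"rotation":[0,0,0],"fingers":0},{"travel":[0,0,0],"rotation":[0,0,0],"fingers":0},{"travel":[0,0,0],"rotation":[0,0,0],"fingers":0},{"travel":[0,0,0],"rotation":[0,0,0],"fingers":0},{"travel":[0,0,0],"rotation":[0,0,0],"fingers":0},{"travel":[0,0,0],"rotation":[0,0,0],"fingers":0},{"travel":[0,0,0],"rotation":[0,0,0],"fingers":0},{"travel":[0,0,0],"rotation":[0,0,0],"fingers":0}]'
python3 - <<'E'
from h import *
s=save('side','side4'); p=proj('side4',[status.get_state()['position']]);print(p)
from scipy.spatial.transform import Rotation as R
q=status.get_state()['eef_rot'];print(R.from_quat(np.roll(q,-1)).as_matrix()[:,2], status.get_state()['q'])
u,v=p[0].astype(int)
cv2.imwrite('pics/c_s4.png',cv2.resize(s['img'][v-50:v+60,u-70:u+80,::-1],None,fx=5,fy=5,interpolation=cv2.INTER_CUBIC))
E
```

```text
time: 11.08
position: [609.9, -242.5, 187.3]
eef_rot: [0.135, 0.7, 0.688, 0.136]
contact_force: [-0.3, 0.4, -2.5]
grip_width: 10.8
grip_force: 88.0
time: 11.92
position: [610.0, -242.3, 186.6]
eef_rot: [0.266, 0.66, 0.649, 0.27]
contact_force: [0.4, -0.5, -2.4]
grip_width: 10.5
grip_force: 88.2
time: 12.75
position: [610.2, -242.1, 186.3]
eef_rot: [0.265, 0.66, 0.649, 0.27]
contact_force: [0.4, -0.6, -3.0]
grip_width: 10.3
grip_force: 88.2
[[300.13693443 120.35514491]]
[ 7.00880723e-01  2.16359346e-05 -7.13278496e-01] [-0.63741995 -0.14071946  2.13074706  0.77930944  0.63544211 -1.14101429]
```

View pics/c_s4.png

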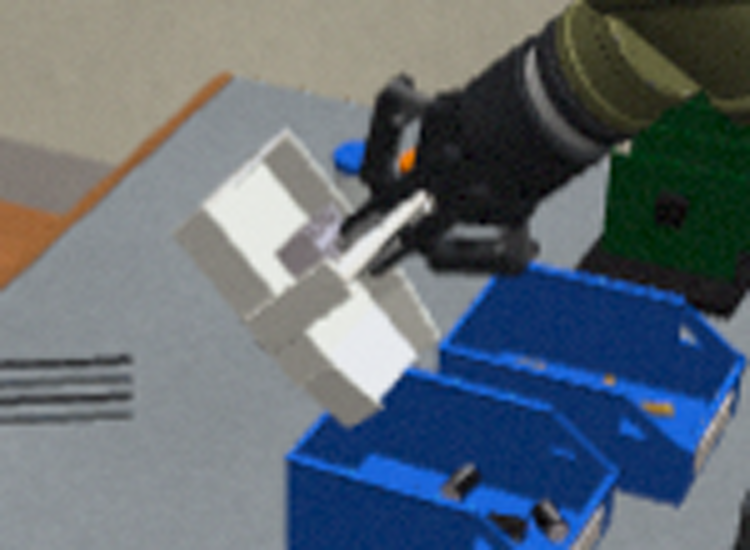

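The side close-up shows the tray tipped about 45°, its front half empty and the heatsink resting against the divider at (315,240). Capacitors lie in the blue bin. I level the tray and move to above the mat.

```bash
python3 -m crank '[{"travel":[0,0,0],"rotation":[0,2,0],"fingers":0},{"travel":[0,0,0],"rotation":[0,4,0],"fingers":0},{"travel":[0,0,0],"rotation":[0,5,0],"fingers":0},{"travel":[0,0,0],"rotation":[0,6,0],"fingers":0},{"travel":[0,0,0],"rotation":[0,6,0],"fingers":0},{"travel":[0,0,0],"rotation":[0,6,0],"fingers":0},{"travel":[0,0,0],"rotation":[0,6,0],"fingers":0},{"travel":[0,0,0],"rotation":[0,5,0],"fingers":0},{"travel":[0,0,0],"rotation":[0,3,0],"fingers":0},{"travel":[0,0,0],"rotation":[0,1.5,0],"fingers":0}]'
python3 -m crank '[{"travel":[0,0,0.5],"rotation":[0,0,0],"fingers":0},{"travel":[0,0,0.5],"rotation":[0,0,0],"fingers":0},{"travel":[0,0,0],"rotation":[0,0,0],"fingers":0},{"travel":[0,0,0],"rotation":[0,0,0],"fingers":0},{"travel":[0,0,0],"rotation":[0,0,0],"fingers":0},{"travel":[-0.3,0.6,0],"rotation":[0,0,0],"fingers":0},{"travel":[-0.6,1.2,0],"rotation":[0,0,0],"fingers":0},{"travel":[-0.9,2,0],"rotation":[0,0,0],"fingers":0},{"travel":[-1.1,2.4,0],"rotation":[0,0,0],"fingers":0},{"travel":[-1.1,2.4,0],"rotation":[0,0,0],"fingers":0}]'
python3 -m crank '[{"travel":[-1.1,2.4,0],"rotation":[0,0,0],"fingers":0},{"travel":[-1.1,2.4,0],"rotation":[0,0,-0.5],"fingers":0},{"travel":[-1.1,2.4,0],"rotation":[0,0,0],"fingers":0},{"travel":[-1.1,2.4,0],"rotation":[0,0,0],"fingers":0},{"travel":[-1.1,2.4,0],"rotation":[0,0,0],"fingers":0},{"travel":[-1.1,2.4,0],"rotation":[0,0,0],"fingers":0},{"travel":[-1.1,2.2,0],"rotation":[0,0,0],"fingers":0},{"travel":[-0.8,1.8,0],"rotation":[0,0,0],"fingers":0},{"travel":[-0.4,0.9,0],"rotation":[0,0,0],"fingers":0},{"travel":[-0.1,0.3,0],"rotation":[0,0,0],"fingers":0}]'
python3 - <<'E'
from h import *
s=save('side','side5'); p=proj('side5',[status.get_state()['position'],[539,-243,40]]);print(p, status.get_state()['position'])
cv2.imwrite('pics/c_s5.png',cv2.resize(s['img'][110:290,230:410,::-1],None,fx=3.3,fy=3.3,interpolation=cv2.INTER_CUBIC))
E
```

```text
time: 13.63
position: [611.7, -242.0, 186.5]
eef_rot: [-0.0, 0.713, 0.701, -0.0]
contact_force: [-0.3, -0.3, -2.9]
grip_width: 10.8
grip_force: 88.1
time: 14.47
position: [568.9, -154.5, 196.0]
eef_rot: [-0.0, 0.713, 0.701, 0.0]
contact_force: [0.1, -0.1, -2.7]
grip_width: 10.7
grip_force: 88.1
time: 15.3
position: [478.9, 41.4, 196.2]
eef_rot: [-0.0, 0.715, 0.699, 0.0]
contact_force: [0.3, -0.1, -2.9]
grip_width: 10.2
grip_force: 88.1
[[300.08019267 183.81493225]
 [320.18946655 167.24845958]] [479.38836747  40.96146408 196.29560561]
```

View pics/c_s5.png

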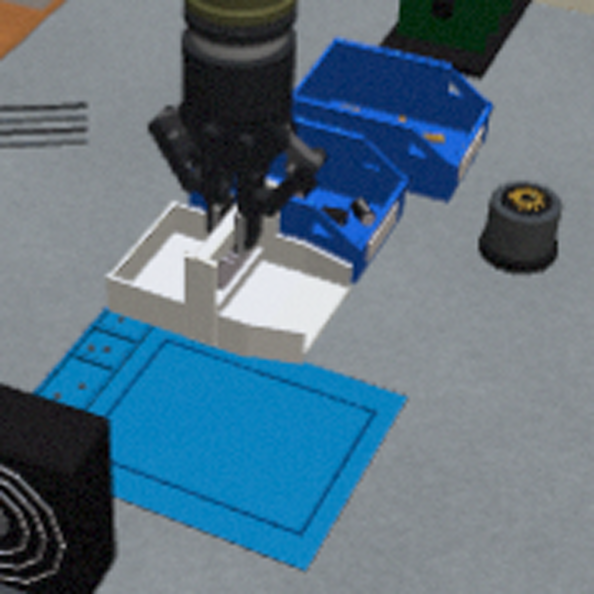

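The side close-up shows the tray level over the mat, its front empty and the heatsink visible behind the divider at (232,270). I lower it.

```bash
python3 -m crank '[{"travel":[0.1,-0.1,-0.5],"rotation":[0,0,0],"fingers":0},{"travel":[0,0,-1.2],"rotation":[0,0,0],"fingers":0},{"travel":[0,0,-2],"rotation":[0,0,0],"fingers":0},{"travel":[0,0,-2],"rotation":[0,0,0],"fingers":0},{"travel":[0,0,-2],"rotation":[0,0,0],"fingers":0},{"travel":[0,0,-2],"rotation":[0,0,0],"fingers":0},{"travel":[0,0,-2],"rotation":[0,0,0],"fingers":0},{"travel":[0,0,-1],"rotation":[0,0,0],"fingers":0},{"travel":[0,0,-0.5],"rotation":[0,0,0],"fingers":0},{"travel":[0,0,-0.2],"rotation":[0,0,0],"fingers":0}]'
python3 -m crank '[{"travel":[0,0,-0.2],"rotation":[0,0,0],"fingers":0},{"travel":[0,0,-0.2],"rotation":[0,0,0],"fingers":0},{"travel":[0,0,-0.2],"rotation":[0,0,0],"fingers":0},{"travel":[0,0,-0.1],"rotation":[0,0,0],"fingers":0},{"travel":[0,0,0],"rotation":[0,0,0],"fingers":0},{"travel":[0,0,0],"rotation":[0,0,0],"fingers":0},{"travel":[0,0,0],"rotation":[0,0,0],"fingers":0},{"travel":[0,0,0],"rotation":[0,0,0],"fingers":0},{"travel":[0,0,0],"rotation":[0,0,0],"fingers":0},{"travel":[0,0,0],"rotation":[0,0,0],"fingers":0}]'
```

```text
time: 16.18
position: [480.6, 38.3, 61.0]
eef_rot: [-0.001, 0.716, 0.698, -0.001]
contact_force: [-0.4, -0.2, -2.3]
grip_width: 10.4
grip_force: 88.1
time: 17.02
position: [481.2, 38.8, 55.4]
eef_rot: [0.0, 0.716, 0.698, 0.0]
contact_force: [0.0, 0.8, -2.6]
grip_width: 10.5
grip_force: 88.1
```

```bash
python3 -m crank '[{"travel":[0,0,-0.1],"rotation":[0,0,0],"fingers":0},{"travel":[0,0,-0.05],"rotation":[0,0,0],"fingers":0},{"travel":[0,0,0],"rotation":[0,0,0],"fingers":0},{"travel":[0,0,0],"rotation":[0,0,0],"fingers":0},{"travel":[0,0,0],"rotation":[0,0,0],"fingers":0},{"travel":[0,0,0],"rotation":[0,0,0],"fingers":0},{"travel":[0,0,0],"rotation":[0,0,0],"fingers":0},{"travel":[0,0,0],"rotation":[0,0,0],"fingers":0},{"travel":[0,0,0],"rotation":[0,0,0],"fingers":0},{"travel":[0,0,0],"rotation":[0,0,0],"fingers":0}]'
```

```text
time: 17.85
position: [481.5, 38.8, 54.9]
eef_rot: [0.0, 0.716, 0.698, 0.0]
contact_force: [-3.8, 0.2, 4.7]
grip_width: 10.2
grip_force: 89.3
```

Contact is made, so I open the fingers, retreat upwards and look.

```bash
python3 -m crank '[{"travel":[0,0,0],"rotation":[0,0,0],"fingers":0.3},{"travel":[0,0,0],"rotation":[0,0,0],"fingers":0.6},{"travel":[0,0,0],"rotation":[0,0,0],"fingers":0.8},{"travel":[0,0,0],"rotation":[0,0,0],"fingers":0.8},{"travel":[0,0,0],"rotation":[0,0,0],"fingers":0.8},{"travel":[0,0,0],"rotation":[0,0,0],"fingers":0.8},{"travel":[0,0,0],"rotation":[0,0,0],"fingers":0.8},{"travel":[0,0,0],"rotation":[0,0,0],"fingers":0.8},{"travel":[0,0,0],"rotation":[0,0,0],"fingers":0.8},{"travel":[0,0,0],"rotation":[0,0,0],"fingers":0.8}]'
python3 -m crank '[{"travel":[0,0,1],"rotation":[0,0,0],"fingers":0.8},{"travel":[0,0,2],"rotation":[0,0,0],"fingers":0.8},{"travel":[0,0,2],"rotation":[0,0,0],"fingers":0.8},{"travel":[0,0,3],"rotation":[0,0,0],"fingers":0.8},{"travel":[0,0,3],"rotation":[0,0,0],"fingers":0.8},{"travel":[0,0,3],"rotation":[0,0,0],"fingers":0.8},{"travel":[0,0,3],"rotation":[0,0,0],"fingers":0.8},{"travel":[0,0,2],"rotation":[0,0,0],"fingers":0.8},{"travel":[0,0,1],"rotation":[0,0,0],"fingers":0.8},{"travel":[0,0,0],"rotation":[0,0,0],"fingers":0.8}]'
python3 -m crank '[{"travel":[-0.5,3,0],"rotation":[0,0,0],"fingers":0.8},{"travel":[-1,3.5,0],"rotation":[0,0,0],"fingers":0.8},{"travel":[-1,3.5,0],"rotation":[0,0,0],"fingers":0.8},{"travel":[-1,3.5,0],"rotation":[0,0,0],"fingers":0.8},{"travel":[-1,3.5,0],"rotation":[0,0,0],"fingers":0.8},{"travel":[-1,3.5,0],"rotation":[0,0,0],"fingers":0.8},{"travel":[-1,3.5,0],"rotation":[0,0,0],"fingers":0.8},{"travel":[-1,3.5,0],"rotation":[0,0,0],"fingers":0.8},{"travel":[-0.5,2,0],"rotation":[0,0,0],"fingers":0.8},{"travel":[0,0,0],"rotation":[0,0,0],"fingers":0.8}]'
python3 - <<'E'
from h import *
s=save('top','top6')
cv2.imwrite('pics/c_t6.png',cv2.resize(s['img'][155:285,245:505,::-1],None,fx=3,fy=3,interpolation=cv2.INTER_CUBIC))
E
```

```text
time: 18.68
position: [481.2, 38.8, 53.8]
eef_rot: [-0.0, 0.716, 0.698, -0.0]
contact_force: [-0.6, 1.1, 0.3]
grip_width: 68.0
grip_force: 0.0
time: 19.52
position: [482.5, 38.8, 257.5]
eef_rot: [0.002, 0.716, 0.698, 0.002]
contact_force: [-0.8, -0.4, 0.2]
grip_width: 68.5
grip_force: 0.0
time: 20.35
position: [398.9, 336.4, 251.3]
eef_rot: [-0.001, 0.714, 0.7, -0.002]
contact_force: [-0.9, -0.3, -0.7]
grip_width: 68.3
grip_force: 0.0
```

View pics/c_t6.png

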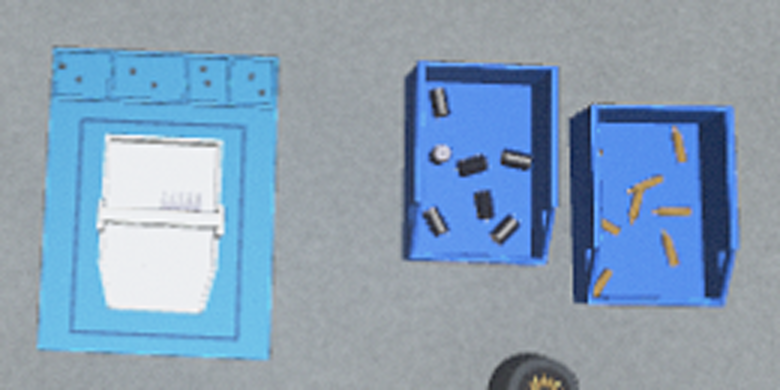

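The top view shows three new capacitors in the capacitor bin at (441,153), (472,165) and (484,205). The tray stands square inside the field with the heatsink in the rear at (180,202). The arm is clear, so I hand in.

```bash
python3 - <<'E'
from h import *
def B(u,v,z): return onz('top6',245+(u+.5)/3-.5,155+(v+.5)/3-.5,z)
c=(B(97,215,83)+B(224,218,83))/2; print(c, (B(104,137,35)+B(222,142,35)+B(110,307,16)+B(210,312,16))/4)
if abs(c[0]-480)<14 and abs(c[1]-40.3)<14: print(ticket.close_job())
E
```

```text
[481.8  40.2  83. ] [480.925  38.125  25.5  ]
the job is handed in; nothing more can be done
None
```

The job is handed in; the verdict was not shown. In the last picture all three dead capacitors are in the capacitor bin, and the tray stands released on the mat field, its middle about 2 mm from the field's centre, with the heatsink still in its rear compartment.

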